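# Hang the lift-off door on the breaker enclosure

## Task

Hang the blue door on the open grey breaker enclosure: lift the door out of its plywood rack and lower both of its hinge knuckles over the two upright hinge pins, fully down onto the collars before you let go. Leave the white cover standing where it is in the rack.

Things in the scene. Friction and masses are not known exactly. Their poses are not given: they have to be found in the camera images.
- door_center (a point): Centre of the blue lift-off door panel, 12 mm thick (x), 150 wide (y), 165 tall (z), 0.3-0.55 kg, standing upright in a plywood rack slot. x: through the thickness, y: towards the hinge edge, z: up. Top edge 82 mm above this point: grip there, mid-width, across the thickness. Two knuckles stand out from the hinge edge, axis upright at y = +97 mm, undersides 55 mm below and 46 mm above this point.
- upper_knuckle (a point): Centre of the underside of the door's upper knuckle (steel tube, bore 20 mm, outside 28 mm, 18 mm tall), on the knuckle axis; axes as the door's. An equal knuckle is 100 mm straight below.
- upper_pin (a point): Foot of the enclosure's upper brass pin, on its axis, on top of the collar where the knuckle rests when home, 140 mm above the bench. Pin 14 mm thick, tapering over its upper half, 28 mm tall; an equal one 100 mm straight below. z up. The grey box (200x120x190 mm, fixed) lies at +y, open front 24 mm away facing -y. Door hangs at any swing; most room with door axes parallel to these.
- cover_center (a point): Centre of the white blank cover, 12 x 150 x 165 mm, no knuckles, in the rack's other slot, 110 mm from the door; axes as the door's. Leave alone. Rack: slot floor 12 mm and slot cheeks 47 mm above the bench, 100 mm long.
Mind the look-alikes: they are no part of the job. Of the things shaped like the part that bears door_center, the blue one is meant.

How it is judged:
By the outcome, as a careful person would: the job done as asked, in the order asked, and still so for the second after the job is handed in, with the robot touching nothing.
It also fails if it takes over 38 s, if anything falls off the work surface, if the arm or the gripper's body presses on something with over 40 N, if the wrist force passes 120 N, or if a joint passes its speed limit or range.

## Robot

A 6-joint arm with a two-finger parallel gripper is mounted at the origin on the work surface. World frame = base frame: x ahead of the robot, y to its left, z up, the work surface at z = 0. Lengths are in m, angles in rad, forces in N, time in s.
With the tool pointing down it reaches from about 0.325 to 0.875 m from the base axis. Payload 4.4 kg.
Tool frame: the origin (TCP) lies at the very end of the fingers, on their centre line; the grasp point (between the pads) lies arm.grasp_offset behind it (arm.grasp_offset is the distance from the TCP to the grasp point, in m); z points along the fingers, y is the direction in which the jaws open and shut (so a half turn about z gives the same grasp; the last joint's range is limited). The gripper opens to 85 mm and grips with 20 to 120 N. Pads are 22 mm wide; open, the fingers measure 114 mm over their backs; the gripper's body (76 mm by 85 mm) begins 54 mm behind the grasp point. The pads swing forward as they close: fully open they stand 13 mm farther back than shut.
Start: joints at [-1.266, 0.207, 1.542, -0, 1.393, -0.15], TCP at [0.253, -0.516, 0.231] pointing down, gripper open.
Joint ranges: [-2.73, 2.73], [-0.86, 2.22], [0.23, 2.46], [-1.11, 4.25], [0.08, 2.63], [-2.82, 2.82]. Speed limits (rad/s): [2.79, 2.79, 3.14, 3.14, 3.14, 3.14].

## Interface

Orientations are given as a unit quaternion [x, y, z, w].
In Python, from workcell import arm, cams gives the robot as it stands.
- The arm moves only by the tool step_arm, never from a script. Its argument "motion" is a list of rows, each a list of 7 numbers: the shift along the tool's x, y, z in mm, then the turn, a rotation vector about the tool's x, y, z in rad, then the opening, from 0 (shut) to 1 (fully open). A call has 1 to 5 rows; each row is the pose to reach, as a shift and turn from the pose commanded when the call began, along the tool's axes at that moment; what a row does not reach only later rows make up. A row lasts 1/12 s, in which the tool goes at most 41.7 mm and 7.16 degrees, less where a joint would pass 70% of its speed; a pose out of reach is approached as far as the arm can. A call with a gripper value outside its range is refused whole. The fingers move at their own pace and stop on an object; the grip force is fixed at half the most. Time passes only in rows, so rows that repeat a pose let the fingers close. It gives the time, the measured TCP pose, the force and the opening at its end, in the units of the state.
- arm.read_state(): the state, without advancing time (a new reading comes with each control period).
- cams.get_image(name): name is "side" or "top" or "wrist"; returns a dict with "frame" (400x640x3 uint8, red, green, blue), "range_z" (400x640 float32, m along the optical axis (not along the pixel's ray), 0 where there is no reading), "mtx" (3x3 intrinsics, pixels), "R" (3x3) and "t" (3): a world point X has camera coordinates R X + t; the wrist camera has in their place "T_tool_cam" (4x4, takes a point from camera to tool coordinates, whose origin is the TCP and whose axes are the flange's). Camera axes: x right, y down, z forward; pixel columns grow to the right and rows downward; lengths in m; the calibration is good to about 2 mm. The wrist camera is an equidistant fisheye: a pixel r from the principal point sees the ray r / f radians off the axis. A picture is of the moment at which its call begins: read the wrist's pose just before it.
- arm.finish_job(): hands the job in, once; it reports no verdict.
The state is a dict: "t": time; "qpos": joint angles; "dq": joint speeds; "tau": joint torques, N m; "position": TCP position; "tcp_rot": TCP orientation; "ft_force": force on the tool from outside, world axes, zero at the start; "moment": the same for the moment, N m; "opening": opening from 0.0 (shut) to 1.0 (fully open).
Only numpy, scipy, OpenCV 4.12 (cv2) and the standard library are available. Lean on these libraries where they do the work, as an engineer would, in place of code of your own. Each camera call takes 0.05 s, during which the arm holds its last target.

## Working session

There is one attempt and no reset: what is moved stays moved. The work goes in short steps, Python scripts to look and compute and a tool call to move; the robot and the scene stay as the last step left them, time stands still between calls to the robot, and variables do not carry over. Pictures are saved under pics/ and viewed, and the job is handed in when it is done.

Besides the shell and the picture viewer there is one more tool, called after "Request:" as a command line: name --pt "numbers of a row" for each row, then --argument value for the rest. step_arm: Moves the arm, as the interface text tells. Its arguments: {"type":"object","properties":{"motion":{"type":"array"}},"required":["motion"]}

```bash
ls; mkdir -p pics
cat > look.py <<'E'
import sys,cv2,numpy as np
from workcell import arm,cams
names=sys.argv[2:]
tag=sys.argv[1]
for n in names:
    s=arm.read_state()
    d=cams.get_image(n)
    np.savez(f'{n}_{tag}.npz',**{k:np.asarray(v) for k,v in d.items()},pos=s['position'],rot=s['tcp_rot'])
    cv2.imwrite(f'pics/{n}_{tag}.png',d['frame'][:,:,::-1])
print(s)
E
python3 look.py a top side wrist; python3 -c "
import numpy as np
for n in ['top','side','wrist']:
    d=np.load(n+'_a.npz')
    print(n,[ (k,d[k].tolist()) for k in d if k not in('frame','range_z')])
from workcell import arm
print(arm.grasp_offset)
"
```

```text
pics
{'t': 0.1, 'qpos': array([-1.26547876e+00,  2.07374415e-01,  1.54283315e+00,  4.92825200e-07,
        1.39350323e+00, -1.50480472e-01]), 'dq': array([-0.00024058, -0.00155045, -0.00331472,  0.00321481,  0.00027236,
       -0.00010964]), 'tau': array([-6.47779234e-04, -3.84093869e+01, -2.92550504e+01, -3.18740695e-04,
        4.79821480e-03,  5.32192274e-06]), 'position': array([ 0.25289195, -0.51562861,  0.23020891]), 'tcp_rot': array([ 9.74142686e-01,  2.25931198e-01, -8.16682780e-05, -1.05592005e-03]), 'ft_force': array([-0.14183193, -0.0067296 ,  0.0276999 ]), 'moment': array([ 0.08045553, -0.02506514,  0.02001234]), 'opening': 1.0005373149360617}
top [('mtx', [[437.4076138584516, 0.0, 321.62697748979633], [0.0, 437.4076138584516, 197.55818501531803], [0.0, 0.0, 1.0]]), ('R', [[-0.021400513319285056, -0.9993622614929951, -0.028584757009237904], [-0.9838231860438541, 0.026136931253164512, -0.17722527874766453], [0.17785937319183137, 0.024329634774764422, -0.9837551078594383]]), ('t', [-0.030410342698090148, 0.4860606534271806, 0.872727121942871]), ('pos', [0.2528645221759477, 
[... 630 characters left out ...]
417011843446, 0.2259349860325139, -7.645284224403089e-05, -0.0011498935262677333])]
wrist [('mtx', [[309.70691628693146, 0.0, 319.6175350783454], [0.0, 309.70691628693146, 200.78856603713265], [0.0, 0.0, 1.0]]), ('T_tool_cam', [[0.0008810414817573629, -0.9590402649613273, -0.2832684132564234, 0.0724187378538589], [0.9999992336831425, 0.0010913164053038317, -0.0005845182877807674, -0.0010684563304257377], [0.0008697120400791513, -0.28326768119820517, 0.9590404915276294, -0.14304149946050296], [0.0, 0.0, 0.0, 1.0]]), ('pos', [0.2528919498897901, -0.5156286121904761, 0.23020891293350218]), ('rot', [0.9741426857907984, 0.22593119767625225, -8.166827804559889e-05, -0.0010559200520995368])]
0.0187
```

View pics/top_a.png

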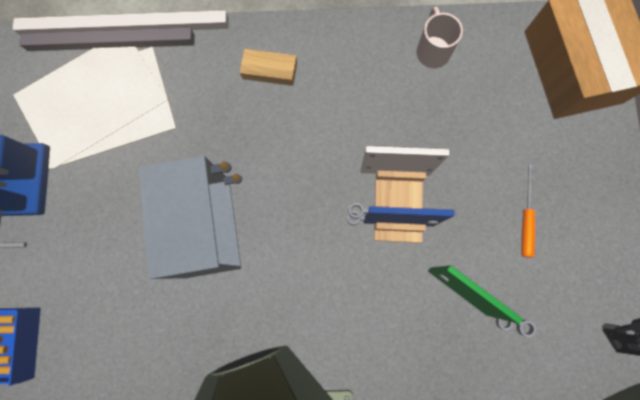

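View pics/side_a.png

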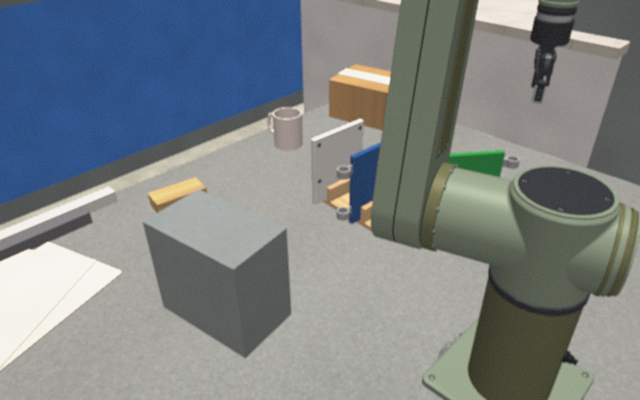

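View pics/wrist_a.png

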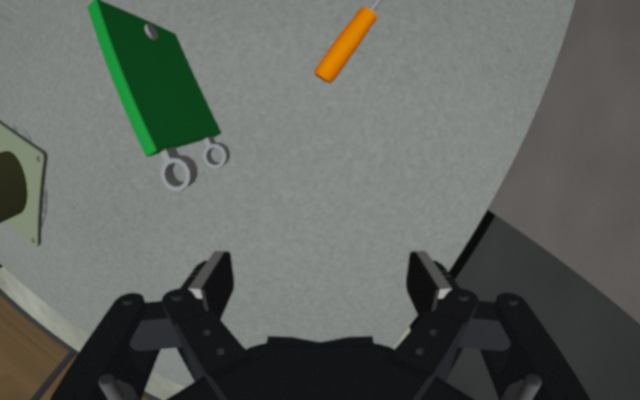

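The top view shows the blue door (cols 367–455, row ~215) with its knuckles at (355,212). The white cover is at row ~155, and the box has brass pins at (222,167) and (233,178). The green door is a decoy. Next I measure these.

```bash
cat > geo.py <<'E'
import numpy as np,cv2
from scipy.spatial.transform import Rotation as Ro
def load(n,tag):
    d=dict(np.load(f'{n}_{tag}.npz')); return d
def cloud(d):
    h,w=d['range_z'].shape; u,v=np.meshgrid(np.arange(w),np.arange(h))
    K=d['mtx']; z=d['range_z'].astype(float)
    if 'R' in d:
        c=np.stack([(u-K[0,2])/K[0,0]*z,(v-K[1,2])/K[1,1]*z,z],-1)
        return (c-d['t'])@d['R']
    x=(u-K[0,2])/K[0,0];y=(v-K[1,2])/K[1,1];r=np.hypot(x,y)+1e-12
    s=np.tan(r)/r
    c=np.stack([x*s*z,y*s*z,z],-1)
    T=d['T_tool_cam']; p=c@T[:3,:3].T+T[:3,3]
    return p@Ro.from_quat(d['rot']).as_matrix().T+d['pos']
def ray(d,u,v,zp):  # static cams: point on plane z=zp
    K=d['mtx'];C=-d['R'].T@d['t'];r=d['R'].T@np.array([(u-K[0,2])/K[0,0],(v-K[1,2])/K[1,1],1])
    return C+r*(zp-C[2])/r[2]
def wray(d,u,v,zp):
    K=d['mtx'];x=(u-K[0,2])/K[0,0];y=(v-K[1,2])/K[1,1];r=np.hypot(x,y)+1e-12
    c=np.array([x/r*np.sin(r),y/r*np.sin(r),np.cos(r)]);T=d['T_tool_cam'];Rm=Ro.from_quat(d['rot']).as_matrix()
    C=Rm@T[:3,3]+d['pos'];w=Rm@T[:3,:3]@c
    return C+w*(zp-C[2])/w[2]
E
python3 - <<'E'
from geo import *
d=load('top','a');P=cloud(d);f=d['frame'].astype(int)
hsv=cv2.cvtColor(d['frame'],cv2.COLOR_RGB2HSV)
m=(hsv[...,0]>100)&(hsv[...,0]<130)&(hsv[...,1]>120)
m[:190]=0;m[240:]=0;m[:,:340]=0;m[:,470:]=0
p=P[m];print('blue',m.sum(),np.percentile(p,[1,50,99],axis=0))
t=p[(p[:,2]>.17)];print(len(t),t.mean(0),t.min(0),t.max(0))
(c,s,a)=cv2.minAreaRect((t[:,:2]*1000).astype(np.float32));print(c,s,a)
for r in ((140,165,360,452),(155,195,205,245),(195,230,340,372)):
    q=P[r[0]:r[1],r[2]:r[3]].reshape(-1,3);print(r,np.percentile(q,[1,50,99],axis=0).round(4).tolist())
for nm,r in {'pins':(150,190,200,260),'knk':(195,230,340,375),'door':(195,235,340,470)}.items():
    c=d['frame'][r[0]:r[1],r[2]:r[3],::-1];k=600//c.shape[1]
    cv2.imwrite(f'pics/crop_{nm}_a.png',cv2.resize(c,None,fx=k,fy=k,interpolation=cv2.INTER_NEAREST))
E
```

```text
blue 489 [[ 0.42311317 -0.27379798  0.17154795]
 [ 0.43191865 -0.20582211  0.1773711 ]
 [ 0.44114882 -0.13045187  0.18071438]]
488 [ 0.43158981 -0.20422883  0.17873723] [ 0.32232424 -0.2760178   0.1708387 ] [ 0.44181143 -0.06432821  0.94382273]
(409.587890625, -154.19512939453125) (78.53644561767578, 237.899169921875) 25.888639450073242
(140, 165, 360, 452) [[0.5325, -0.3288, -0.0026], [0.5434, -0.2093, 0.1245], [0.6198, -0.1268, 0.1802]]
(155, 195, 205, 245) [[0.4741, 0.1299, -0.0021], [0.5318, 0.1596, 0.007], [0.5958, 0.2098, 0.1924]]
(195, 230, 340, 372) [[0.4217, -0.147, -0.0029], [0.4467, -0.1117, 0.0016], [0.4968, -0.0798, 0.1769]]
```

```bash
cd pics; python3 -c "
import cv2,numpy as np
a=[cv2.resize(cv2.imread(f'crop_{n}_a.png'),(600,290)) for n in ('pins','door')]
cv2.imwrite('crops1.png',np.vstack(a))"
```

```text
(no output)
```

View pics/crops1.png

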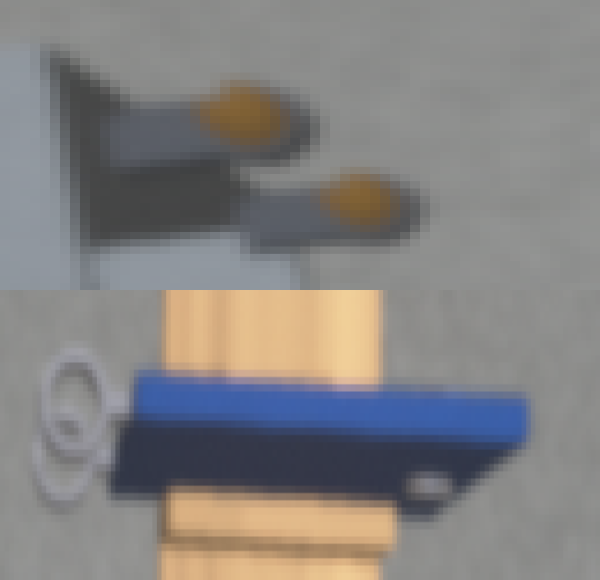

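Run:
```python
from geo import *
d=load('top','a');P=cloud(d)
print('C',-d['R'].T@d['t'])
hsv=cv2.cvtColor(d['frame'],cv2.COLOR_RGB2HSV)
b=((hsv[...,0]>100)&(hsv[...,0]<130)&(hsv[...,1]>120)&(hsv[...,2]>120)).astype(np.uint8)
b[:190]=0;b[240:]=0;b[:,:340]=0;b[:,470:]=0
ys,xs=np.nonzero(b);print('bright',len(xs),xs.min(),xs.max(),ys.min(),ys.max())
W=np.array([ray(d,u,v,.177)[:2] for u,v in zip(xs,ys)])
c,s,a=cv2.minAreaRect((W*1000).astype(np.float32));print('rect',c,s,a)
k=np.polyfit(W[:,1],W[:,0],1);print('slope dx/dy',k, 'mean',W.mean(0),'y rng',W[:,1].min(),W[:,1].max())
# brass
br=((hsv[...,0]>8)&(hsv[...,0]<28)&(hsv[...,1]>100)).astype(np.uint8);br[:150]=0;br[195:]=0;br[:,:200]=0;br[:,255:]=0
n,l,st,ce=cv2.connectedComponentsWithStats(br)
for i in range(1,n):
    u,v=ce[i];m=l==i
    print(st[i],ce[i],'z168',ray(d,u,v,.16),'z68',ray(d,u,v,.06),'depth',np.median(P[m],0))
# knuckle grey px depth
sub=P[195:230,340:372]; m=(sub[...,2]>.02)&(sub[...,1]>-.125)
vv,uu=np.nonzero(m)
for v,u in zip(vv,uu):print(u+340,v+195,sub[v,u].round(3),end=' ; ')
# box top
q=P[150:290,130:250].reshape(-1,3);q=q[(q[:,2]>.18)&(q[:,2]<.2)];print('\nboxtop',cv2.minAreaRect((q[:,:2]*1000).astype(np.float32)))
```

```text
C [ 0.32232424 -0.06432821  0.94382273]
bright 447 370 453 207 215
rect (432.6063232421875, -202.8955078125) (145.48973083496094, 9.929540634155273) 86.11607360839844
slope dx/dy [0.06524083 0.44563813] mean [ 0.43230269 -0.20440327] y rng -0.2756877993988711 -0.13030874937214956
[221 163   7   6  33] [224.06060606 165.57575758] z168 [0.52922185 0.13506297 0.16      ] z68 [0.55561782 0.16050127 0.06      ] depth [0.52971883 0.13528405 0.15729458]
[233 175   6   6  26] [235.76923077 177.30769231] z168 [0.5062575  0.11287701 0.16      ] z68 [0.52972368 0.13548483 0.06      ] depth [0.52981617 0.13535478 0.05833832]
347 197 [ 0.322 -0.064  0.944] ; 356 197 [ 0.322 -0.064  0.944] ; 353 203 [ 0.453 -0.102  0.159] ; 354 203 [ 0.453 -0.104  0.159] ; 355 203 [ 0.453 -0.105  0.159] ; 356 203 [ 0.453 -0.107  0.159] ; 357 203 [ 0.453 -0.109  0.158] ; 358 203 [ 0.453 -0.111  0.153] ; 352 204 [ 0.451 -0.1    0.16 ] ; 353 204 [ 0.451 -0.102  0.158] ; 354 204 [ 0.451 -0.104  0.157] ; 355 204 [ 0.45  -0.105  0.161] ; 356 204 [ 0.451 -0.107  0.158] ; 357 204 [ 0.451 -0.109  0.159] ; 358 204 [ 0.451 -
[... 6483 characters left out ...]
 356 222 [ 0.43  -0.111  0.058] ; 357 222 [ 0.43  -0.113  0.056] ; 358 222 [ 0.43  -0.115  0.055] ; 349 223 [ 0.43  -0.097  0.048] ; 350 223 [ 0.428 -0.099  0.058] ; 351 223 [ 0.428 -0.101  0.057] ; 352 223 [ 0.428 -0.103  0.059] ; 353 223 [ 0.428 -0.105  0.058] ; 354 223 [ 0.428 -0.107  0.06 ] ; 355 223 [ 0.428 -0.109  0.058] ; 356 223 [ 0.428 -0.111  0.056] ; 357 223 [ 0.429 -0.114  0.052] ; 350 224 [ 0.428 -0.1    0.041] ; 351 224 [ 0.427 -0.101  0.051] ; 352 224 [ 0.427 -0.103  0.054] ; 353 224 [ 0.427 -0.105  0.055] ; 354 224 [ 0.427 -0.107  0.054] ; 355 224 [ 0.427 -0.109  0.052] ; 
boxtop ((433.72845458984375, 208.96693420410156), (201.17578125, 121.45912170410156), 8.639998435974121)
```

```bash
cat > plan.py <<'E'
import sys,numpy as np
from scipy.spatial.transform import Rotation as Ro
from workcell import arm
s=arm.read_state()
x,y,z,yaw=map(float,sys.argv[1:5])
R=Ro.from_quat(s['tcp_rot']);a=np.radians(yaw)
T=np.array([[np.cos(a),np.sin(a),0],[np.sin(a),-np.cos(a),0],[0,0,-1]])
d=np.array([x,y,z])-s['position']
Rm=R.as_matrix()
print('t',round(s['t'],2),'pos',s['position'].round(4),'yaw',np.degrees(np.arctan2(Rm[1,0],Rm[0,0])).round(2),'open',round(s['opening'],3),'F',s['ft_force'].round(1),'M',s['moment'].round(2))
print('shift mm',(Rm.T@d*1000).round(1),'turn',(R.inv()*Ro.from_matrix(T)).as_rotvec().round(4))
E
python3 plan.py .4325 -.203 .26 86.1
```

```text
t 0.15 pos [ 0.2529 -0.5157  0.2304] yaw 26.11 open 0.997 F [-0.1 -0.2 -0.5] M [ 0.01 -0.01  0.04]
shift mm [ 298.9 -201.8  -29.2] turn [-0.0015 -0.0012 -1.047 ]
```

Request:
step_arm --pt "30 -20 -29 0 0 -0.12 1" --pt "63 -42 -29 0 0 -0.24 1" --pt "97 -65 -29 0 0 -0.36 1" --pt "130 -88 -29 0 0 -0.48 1" --pt "163 -110 -29 0 0 -0.6 1"

```text
t: 0.57
position: [0.3514, -0.3438, 0.2601]
tcp_rot: [0.863, 0.506, 0.0, -0.0]
ft_force: [1.5, 0.4, -0.6]
opening: 0.998
```

```bash
python3 plan.py .4325 -.203 .26 86.1
```

```text
t 0.57 pos [ 0.3514 -0.3438  0.2601] yaw 60.79 open 0.998 F [ 1.5  0.4 -0.6] M [-0.02  0.    0.04]
shift mm [162.5   2.    0.2] turn [-1.000e-04 -4.000e-04 -4.417e-01]
```

Request:
step_arm --pt "35 0 0 0 0 -0.11 1" --pt "73 1 0 0 0 -0.22 1" --pt "110 1 0 0 0 -0.33 1" --pt "140 2 0 0 0 -0.44 1" --pt "162 2 0 0 0 -0.44 1"

```text
t: 0.98
position: [0.4333, -0.2031, 0.2601]
tcp_rot: [0.731, 0.682, 0.0, -0.0]
ft_force: [-1.1, -0.8, -0.4]
opening: 0.996
```

```bash
python3 look.py b wrist >/dev/null; python3 plan.py .4325 -.203 .147 86.1
```

```text
t 1.03 pos [ 0.4345 -0.2006  0.26  ] yaw 85.99 open 0.999 F [ 0.5  2.  -0.1] M [0.04 0.04 0.01]
shift mm [ -3.  -2. 113.] turn [ 0.0012 -0.0039 -0.002 ]
```

View pics/wrist_b.png

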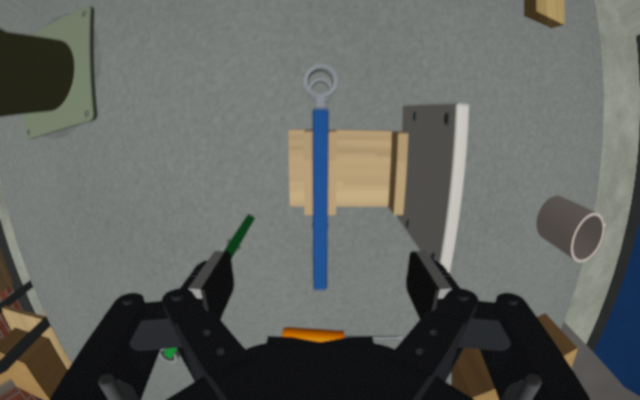

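The wrist view shows the blue door top from (320,108) to (320,288), centred between the jaws (finger tips at cols ~222 and ~418). The knuckle ring is at (320,80). Both outer objects, the white cover and the green decoy, are clear of it. I now measure the door more exactly.

```bash
python3 - <<'E'
from geo import *
d=load('wrist','b');print(d['pos'],d['rot'])
hsv=cv2.cvtColor(d['frame'],cv2.COLOR_RGB2HSV)
b=(hsv[...,0]>100)&(hsv[...,0]<130)&(hsv[...,1]>120)
b[:,:290]=0;b[:,350:]=0;b[300:]=0;b[:95]=0
ys,xs=np.nonzero(b)
W=np.array([wray(d,u,v,.177)[:2] for u,v in zip(xs,ys)])
print(cv2.minAreaRect((W*1000).astype(np.float32)),np.polyfit(W[:,1],W[:,0],1),W[:,1].min(),W[:,1].max())
P=cloud(d);p=P[b];print('depth',np.median(p,0),p.min(0),p.max(0))
sub=P[55:108,295:345].reshape(-1,3)
q=sub[(sub[:,2]>.15)&(sub[:,2]<.17)&(sub[:,1]>-.122)];print(len(q),q.min(0),q.max(0),cv2.minEnclosingCircle((q[:,:2]*1000).astype(np.float32)))
E
python3 plan.py .4325 -.203 .147 86.1
```

```text
[ 0.43332966 -0.20312719  0.26005004] [ 7.31173731e-01  6.82191154e-01  3.31986186e-04 -3.06298409e-04]
((433.2754211425781, -201.26480102539062), (145.8402862548828, 10.566662788391113), 86.1046142578125) [0.06909531 0.44732574] -0.27432034787607673 -0.1282338546380766
depth [ 0.43387854 -0.19346332  0.17725966] [ 0.42350356 -0.37840444 -0.00070736] [ 0.44772522 -0.1282265   0.40315911]
508 [ 0.42654118 -0.12198867  0.15014279] [ 0.45256209 -0.09255737  0.16031548] ((439.21148681640625, -107.31771850585938), 14.970926284790039)
t 1.03 pos [ 0.4345 -0.2006  0.26  ] yaw 85.99 open 0.999 F [ 0.5  2.  -0.1] M [0.04 0.04 0.01]
shift mm [ -3.  -2. 113.] turn [ 0.0012 -0.0039 -0.002 ]
```

Request:
step_arm --pt "0 0 25 0 0 0 1" --pt "0 0 50 0 0 0 1" --pt "0 0 75 0 0 0 1" --pt "0 0 95 0 0 0 1" --pt "0 0 105 0 0 0 1"

```text
t: 1.45
position: [0.4305, -0.2045, 0.1521]
tcp_rot: [0.733, 0.68, -0.001, -0.003]
ft_force: [-0.8, 0.1, -0.2]
opening: 1.001
```

```bash
python3 plan.py .433 -.202 .146 86.1
```

```text
t 1.45 pos [ 0.4305 -0.2045  0.1521] yaw 85.7 open 1.001 F [-0.8  0.1 -0.2] M [-0.   -0.02  0.04]
shift mm [2.6 2.3 6.1] turn [-0.0049 -0.0029 -0.007 ]
```

Request:
step_arm --pt "0 0 6 0 0 0 1" --pt "0 0 6 0 0 0 1" --pt "0 0 6 0 0 0 1"

```text
t: 1.7
position: [0.433, -0.2063, 0.15]
tcp_rot: [0.733, 0.68, 0.0, 0.001]
ft_force: [0.5, -0.2, 0.6]
opening: 1.002
```

```bash
python3 plan.py .433 -.202 .146 86.1
```

```text
t 1.7 pos [ 0.433  -0.2063  0.15  ] yaw 85.69 open 1.002 F [ 0.5 -0.2  0.6] M [-0.03  0.   -0.02]
shift mm [ 4.3 -0.4  4. ] turn [ 0.0009  0.0006 -0.0072]
```

Request:
step_arm --pt "4 0 4 0 0 -0.007 1" --pt "4 0 4 0 0 -0.007 1" --pt "4 0 4 0 0 -0.007 0.5" --pt "4 0 4 0 0 -0.007 0.2" --pt "4 0 4 0 0 -0.007 0"

```text
t: 2.12
position: [0.4331, -0.2019, 0.1458]
tcp_rot: [0.731, 0.683, 0.0, 0.0]
ft_force: [0.2, 0.6, -1.0]
opening: 0.605
```

Request:
step_arm --pt "0 0 0 0 0 0 0" --pt "0 0 0 0 0 0 0" --pt "0 0 0 0 0 0 0" --pt "0 0 0 0 0 0 0"

```text
t: 2.45
position: [0.4331, -0.202, 0.1455]
tcp_rot: [0.731, 0.683, 0.0, 0.0]
ft_force: [-0.1, 0.3, 1.9]
opening: 0.131
```

```bash
python3 plan.py .433 -.202 .146 86.1
```

```text
t 2.45 pos [ 0.4331 -0.202   0.1455] yaw 86.1 open 0.131 F [-0.1  0.3  1.9] M [ 0.   -0.05  0.01]
shift mm [ 0.  -0.1 -0.5] turn [0.0006 0.0004 0.    ]
```

Request:
step_arm --pt "0 0 0 0 0 0 0" --pt "0 0 -10 0 0 0 0" --pt "0 0 -25 0 0 0 0" --pt "0 0 -40 0 0 0 0" --pt "0 0 -60 0 0 0 0"

```text
t: 2.87
position: [0.4314, -0.2008, 0.2045]
tcp_rot: [0.731, 0.683, -0.001, -0.002]
ft_force: [0.1, 0.1, -2.7]
opening: 0.131
```

Request:
step_arm --pt "0 0 0 0 0 0 0" --pt "0 0 0 0 0 0 0" --pt "0 0 0 0 0 0 0" --pt "0 0 0 0 0 0 0" --pt "0 0 0 0 0 0 0"

```text
t: 3.28
position: [0.4319, -0.2011, 0.2037]
tcp_rot: [0.731, 0.683, -0.0, -0.002]
ft_force: [0.2, -0.0, -2.4]
opening: 0.129
```

```bash
python3 look.py c wrist >/dev/null; python3 plan.py .45 -.04 .2055 90
```

```text
t 3.33 pos [ 0.4321 -0.2013  0.2039] yaw 86.1 open 0.13 F [ 0.   0.5 -2.2] M [-0.02 -0.02  0.02]
shift mm [162.1   6.9  -1.4] turn [-0.0023 -0.0015 -0.068 ]
```

View pics/wrist_c.png

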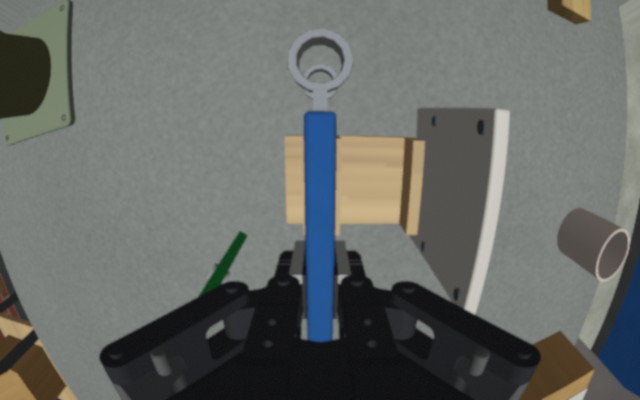

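The door is out of the rack and held square: ring at (320,60), panel along col 320, and the cover undisturbed. Next I measure the knuckle in the tool frame.

```bash
cat > knuck.py <<'E'
import sys
from geo import *
d=load('wrist',sys.argv[1]);d['pos']=np.zeros(3);d['rot']=np.array([0,0,0,1.])
P=cloud(d);sub=P[10:115,270:370];rgb=d['frame'][10:115,270:370]
q=sub.reshape(-1,3);m=(q[:,2]>-.02)&(q[:,2]<.03)
q=q[m];b=cv2.inRange(cv2.cvtColor(rgb,cv2.COLOR_RGB2HSV),(100,120,40),(130,255,255)).reshape(-1)[m]>0
k=q[~b];k=k[k[:,0]>.079]
print(len(k),np.percentile(k[:,2],[5,25,50,75]).round(4))
zt=np.percentile(k[:,2],20);r=k[abs(k[:,2]-zt)<.004]
print('top ring z',zt,'circle',cv2.minEnclosingCircle((r[r[:,0]>.084][:,:2]*1000).astype(np.float32)),'x',r[:,0].max(),'y',r[:,1].min(),r[:,1].max())
E
python3 knuck.py c
```

```text
2201 [-0.0139 -0.0131 -0.0125 -0.0115]
top ring z -0.013209001308556012 circle ((95.75621795654297, -0.4026654362678528), 13.988990783691406) x 0.10971147339923246 y -0.0140663841282841 0.013585596981041432
```

Request:
step_arm --pt "30 0 0 0 0 0 0" --pt "65 2 0 0 0 0 0" --pt "100 4 0 0 0 -0.03 0" --pt "135 6 0 0 0 -0.06 0" --pt "162 7 0 0 0 -0.068 0"

```text
t: 3.75
position: [0.4503, -0.0382, 0.2046]
tcp_rot: [0.707, 0.708, 0.0, -0.001]
ft_force: [0.2, 0.0, -2.4]
opening: 0.129
```

```bash
python3 look.py d wrist >/dev/null; python3 plan.py .5535 -.019 .2055 98.6
```

```text
t 3.8 pos [ 0.4503 -0.034   0.2045] yaw 90.24 open 0.128 F [ 0.2  3.6 -2.8] M [-0.13  0.01  0.06]
shift mm [ 14.5 103.3  -1.1] turn [-0.0007 -0.0065 -0.1459]
```

View pics/wrist_d.png

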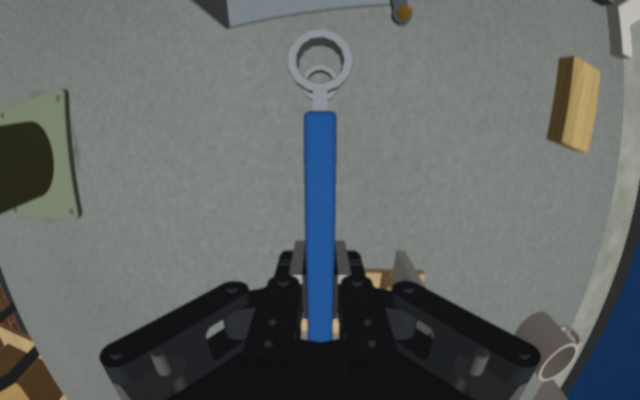

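The held knuckle sits at tool (95.8, −0.4) mm with its underside ~5 mm below the TCP, as expected. The pin is just visible at (402,12). I move to the stand-off.

Request:
step_arm --pt "3 25 0 0 0 -0.03 0" --pt "6 55 0 0 0 -0.07 0" --pt "9 80 0 0 0 -0.11 0" --pt "12 100 0 0 0 -0.146 0" --pt "12 103 0 0 0 -0.146 0"

```text
t: 4.22
position: [0.5568, -0.0284, 0.2047]
tcp_rot: [0.653, 0.757, 0.001, 0.001]
ft_force: [-0.7, -0.3, -3.3]
opening: 0.131
```

Request:
step_arm --pt "0 0 0 0 0 0 0" --pt "0 0 0 0 0 0 0" --pt "0 0 0 0 0 0 0" --pt "0 0 0 0 0 0 0"

```text
t: 4.55
position: [0.5528, -0.0288, 0.205]
tcp_rot: [0.654, 0.757, -0.0, -0.0]
ft_force: [-0.7, 1.0, -2.5]
opening: 0.126
```

```bash
python3 look.py e wrist top >/dev/null; python3 plan.py .5445 .040 .183 98.6; python3 knuck.py e
```

```text
t 4.65 pos [ 0.5531 -0.0288  0.2053] yaw 98.33 open 0.13 F [-0.9 -0.2 -2.3] M [0.02 0.   0.01]
shift mm [69.3  1.4 22.3] turn [-0.0003  0.     -0.0046]
2195 [-0.0137 -0.0131 -0.0125 -0.0113]
top ring z -0.013190852043236634 circle ((95.8635025024414, -0.09353948384523392), 13.980938911437988) x 0.10957848756210736 y -0.013840800277649747 0.013731210750158993
```

View pics/wrist_e.png

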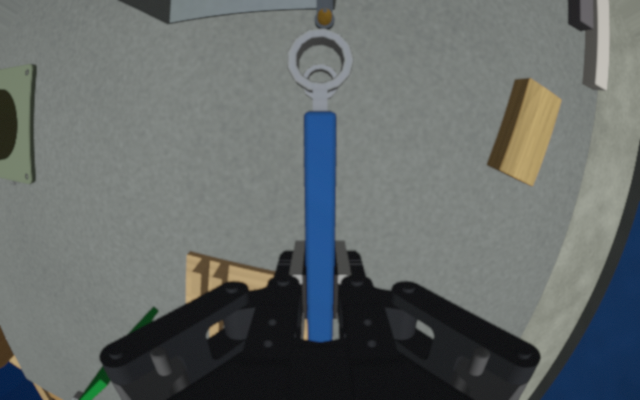

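View pics/top_e.png

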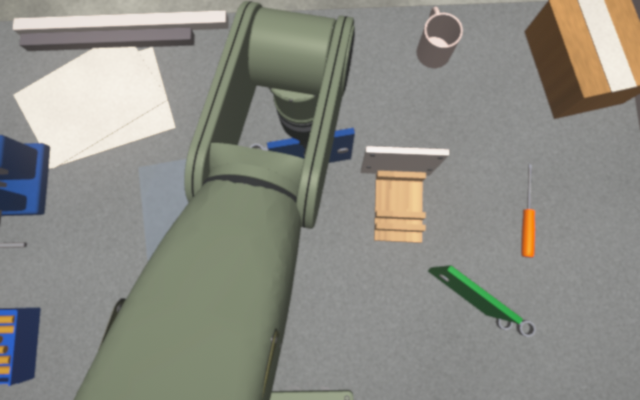

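In the wrist view the upper pin's brass tip is at (325,17), almost in line with the ring at (320,60). The top view shows the rack holding only the white cover. I measure the pin in the tool frame.

```bash
cat > pin.py <<'E'
import sys
from geo import *
d=load('wrist',sys.argv[1]);P=cloud(d)
hsv=cv2.cvtColor(d['frame'],cv2.COLOR_RGB2HSV)
b=cv2.inRange(hsv,(8,100,30),(28,255,255));b[80:]=0;b[:,:260]=0;b[:,400:]=0
n,l,st,ce=cv2.connectedComponentsWithStats(b)
Rm=Ro.from_quat(d['rot']).as_matrix()
for i in range(1,n):
    if st[i][4]<8: continue
    m=l==i;p=P[m];print(st[i],ce[i].round(1),'z',np.percentile(p[:,2],[5,50,95]).round(4))
    t=p[p[:,2]>.163];t=t if len(t) else p
    print(' top pts',len(t),'world mean',t.mean(0).round(4),'rng',t.min(0).round(4),t.max(0).round(4),'tool',((t.mean(0)-d['pos'])@Rm*1000).round(1))
    print(' p all x',p[:,0].min().round(4),p[:,0].max().round(4),'y',p[:,1].min().round(4),p[:,1].max().round(4))
c=d['frame'][0:70,260:400,::-1];cv2.imwrite(f'pics/pincrop_{sys.argv[1]}.png',cv2.resize(c,None,fx=5,fy=5,interpolation=cv2.INTER_CUBIC))
E
python3 pin.py d;python3 pin.py e
```

```text
[397   9   3   9  21] [398.2  13. ] z [0.046  0.0499 0.056 ]
 top pts 21 world mean [0.526  0.138  0.0502] rng [0.5252 0.1345 0.0412] [0.5273 0.1432 0.0569] tool [175.9  76.1 154.6]
 p all x 0.5252 0.5273 y 0.1345 0.1432
[318  10  14  15 169] [324.2  16.9] z [0.0446 0.0583 0.0666]
 top pts 169 world mean [0.5327 0.1354 0.0575] rng [0.5264 0.1317 0.0411] [0.539  0.1485 0.0691] tool [165.3   4.2 147.5]
 p all x 0.5264 0.539 y 0.1317 0.1485
```

View pics/pincrop_e.png

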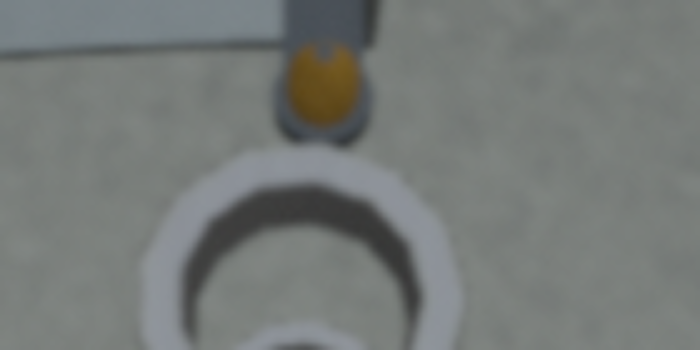

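That was the lower pin: x centre 0.5327, y ≈ 0.138, which agrees with the top view. I move 32 mm closer, sideways-aligned, so the upper pin comes into view.

Request:
step_arm --pt "10 2 0 0 0 0 0" --pt "22 4 0 0 0 -0.004 0" --pt "32 4 0 0 0 -0.004 0" --pt "32 4 0 0 0 -0.004 0" --pt "32 4 0 0 0 -0.004 0"

```text
t: 5.07
position: [0.5529, 0.0047, 0.2053]
tcp_rot: [0.651, 0.759, -0.0, 0.0]
ft_force: [0.2, 0.5, -4.3]
opening: 0.128
```

Request:
step_arm --pt "0 0 0 0 0 0 0" --pt "0 0 0 0 0 0 0"

```text
t: 5.23
position: [0.5532, 0.0035, 0.2053]
tcp_rot: [0.652, 0.758, -0.0, 0.0]
ft_force: [0.1, -0.2, -2.8]
opening: 0.13
```

```bash
python3 look.py f wrist >/dev/null; python3 plan.py .5445 .040 .183 98.6; python3 knuck.py f; python3 pin.py f
```

```text
t 5.28 pos [0.5532 0.0034 0.2053] yaw 98.59 open 0.132 F [-0.1  0.2 -2.5] M [ 0.02 -0.02 -0.01]
shift mm [37.5 -3.1 22.3] turn [-0.      0.0003 -0.0002]
2193 [-0.0139 -0.0131 -0.0125 -0.0114]
top ring z -0.013230957296476891 circle ((95.80644226074219, -0.1418331265449524), 13.965585708618164) x 0.109696577910332 y -0.013848139103033601 0.013700105501063608
[309   6  22  22 379] [319.4  17. ] z [0.1472 0.1584 0.1669]
 top pts 81 world mean [0.5327 0.1362 0.1676] rng [0.5286 0.0761 0.163 ] [0.542  0.1406 0.3483] tool [134.3  -0.3  37.7]
 p all x 0.526 0.542 y 0.0761 0.1461
[313  45  14  10 111] [319.5  49.2] z [0.0464 0.0581 0.2016]
 top pts 12 world mean [0.5377 0.1051 0.2137] rng [0.5342 0.0761 0.2   ] [0.542  0.1082 0.3483] tool [102.8  -0.2  -8.4]
 p all x 0.5268 0.542 y 0.0761 0.1383
```

View pics/wrist_f.png

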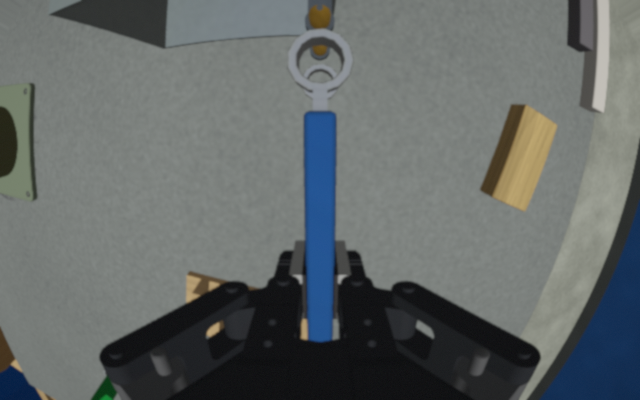

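View pics/pincrop_f.png

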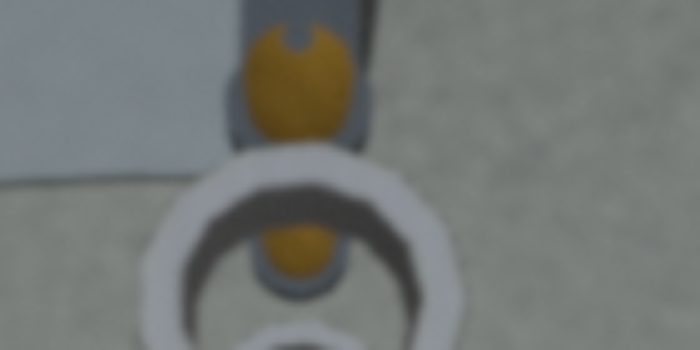

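Upper pin (319,17) and lower pin (319,49) are now in line with the ring at (320,60). I slice the upper pin by height to find its axis.

Run:
```python
from geo import *
d=load('wrist','f');P=cloud(d);Rm=Ro.from_quat(d['rot']).as_matrix()
Q=(P-d['pos'])@Rm*1000
hsv=cv2.cvtColor(d['frame'],cv2.COLOR_RGB2HSV)
b=cv2.inRange(hsv,(8,90,30),(30,255,255))>0
b[40:]=0;b[:,:290]=0;b[:,350:]=0
z=P[...,2]
for lo in np.arange(.140,.172,.003):
    m=b&(z>=lo)&(z<lo+.003)
    if m.sum()>3:
        q=Q[m];print(round(lo,3),m.sum(),'tool x',q[:,0].min().round(1),q[:,0].mean().round(1),q[:,0].max().round(1),'y',q[:,1].min().round(1),q[:,1].mean().round(1),q[:,1].max().round(1),'world',P[m].mean(0).round(4))
# all points (any colour) near the tip, z .165-.172
m=(z>.1655)&(z<.172);m[40:]=0;m[:,:300]=0;m[:,340:]=0
q=Q[m];print(m.sum(),q.min(0).round(1),q.mean(0).round(1),q.max(0).round(1))
# collar top
g=(z>.136)&(z<.143);g[40:]=0;g[:,:295]=0;g[:,345:]=0
q=Q[g];print('collar',g.sum(),q.min(0).round(1),q.mean(0).round(1),q.max(0).round(1))
# cylinder fit: axis (cx,cy), radius profile 7 below .154 tapering linearly to rt at .168
m=b&(z>.141)&(z<.170);q=Q[m];h=z[m]
from scipy.optimize import least_squares
def f(p):
    r=np.where(h<.154,7,7+(p[2]-7)*np.clip((h-.154)/.014,0,1))
    s=h<.1655
    return (np.hypot(q[:,0]-p[0],q[:,1]-p[1])-r)[s]
o=least_squares(f,[133,0,4],loss='soft_l1');print(o.x.round(2),np.std(o.fun).round(2))
```

```text
0.143 9 tool x 130.3 131.3 132.7 y -4.4 1.1 5.3 world [0.5346 0.1334 0.145 ]
0.146 27 tool x 129.5 131.0 133.2 y -6.3 -0.9 5.2 world [0.5327 0.1329 0.1477]
0.149 24 tool x 129.3 130.8 133.0 y -5.6 0.3 5.7 world [0.5339 0.1328 0.1508]
0.152 34 tool x 129.6 131.2 134.8 y -6.7 -0.1 5.7 world [0.5334 0.1332 0.1539]
0.155 89 tool x 130.0 133.7 141.7 y -6.7 -0.6 6.3 world [0.5326 0.1355 0.1565]
0.158 76 tool x 130.8 134.0 140.5 y -5.4 -0.0 5.6 world [0.5331 0.136  0.1595]
0.161 66 tool x 131.8 134.7 139.0 y -4.7 -0.2 4.9 world [0.5328 0.1367 0.1626]
0.164 42 tool x 132.7 135.1 138.8 y -4.1 -0.1 3.0 world [0.5329 0.137  0.1655]
0.167 15 tool x 133.9 135.2 136.7 y -2.8 -0.6 1.8 world [0.5323 0.1371 0.1678]
36 [133.7  -2.8  35.4] [135.6  -0.3  38.2] [139.    2.4  39.7]
collar 369 [130.   -9.9  62.5] [142.6  -0.5  64.7] [152.2   9.4  69.1]
[136.89  -0.23   2.17] 0.45
```

Pin axis is at tool (136.3, −0.2) and the knuckle at (95.8, −0.1), so I advance 40.5 mm. I lower 22 mm first, so the lower knuckle passes under the upper bracket.

Request:
step_arm --pt "0 0 10 0 0 0 0" --pt "0 0 22 0 0 0 0" --pt "12 0 22 0 0 0 0" --pt "26 0 22 0 0 0 0" --pt "40.5 0 22 0 0 0 0"

```text
t: 5.7
position: [0.5464, 0.0448, 0.1824]
tcp_rot: [0.653, 0.758, -0.0, -0.001]
ft_force: [0.4, 0.8, -2.8]
opening: 0.135
```

Request:
step_arm --pt "0 0 0 0 0 0 0" --pt "0 0 0 0 0 0 0" --pt "0 0 0 0 0 0 0" --pt "0 0 0 0 0 0 0"

```text
t: 6.03
position: [0.5472, 0.0436, 0.1835]
tcp_rot: [0.652, 0.758, 0.0, 0.0]
ft_force: [1.4, -0.8, -3.2]
opening: 0.129
```

```bash
python3 look.py g wrist side >/dev/null; python3 plan.py .5445 .040 .183 98.6; python3 knuck.py g
python3 - <<'E'
import cv2
a=cv2.imread('pics/wrist_g.png')[0:120,240:400];cv2.imwrite('pics/wrist_g2.png',cv2.resize(a,None,fx=5,fy=5,interpolation=cv2.INTER_CUBIC))
E
```

```text
t 6.13 pos [0.5473 0.0433 0.1835] yaw 98.57 open 0.131 F [-0.6 -0.1 -2.4] M [-0.01 -0.03 -0.01]
shift mm [-2.9 -3.2  0.5] turn [ 0.0004  0.0002 -0.0005]
3150 [-0.0136 -0.0128 -0.0117 -0.0009]
top ring z -0.012981147052475018 circle ((95.7387924194336, -0.1634632647037506), 13.928187370300293) x 0.10963208596559895 y -0.013795689727269984 0.013701776501754687
```

View pics/wrist_g2.png

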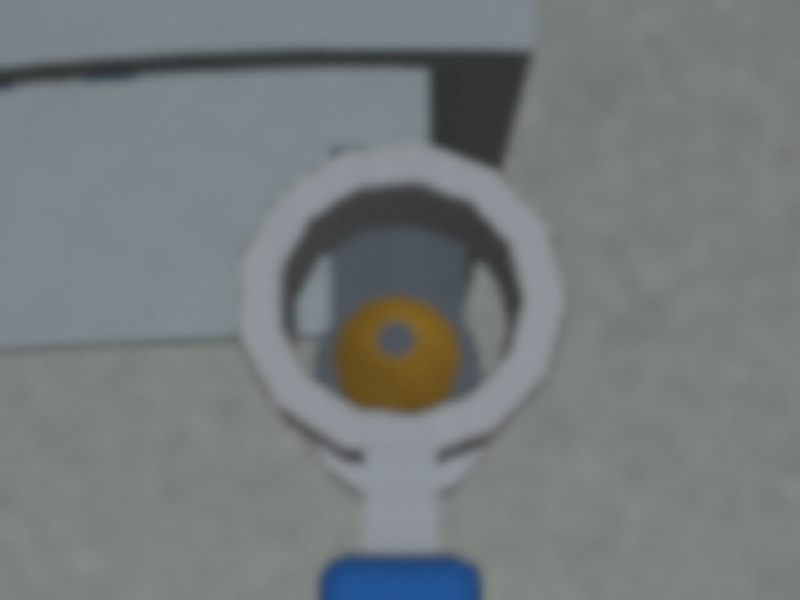

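View pics/side_g.png

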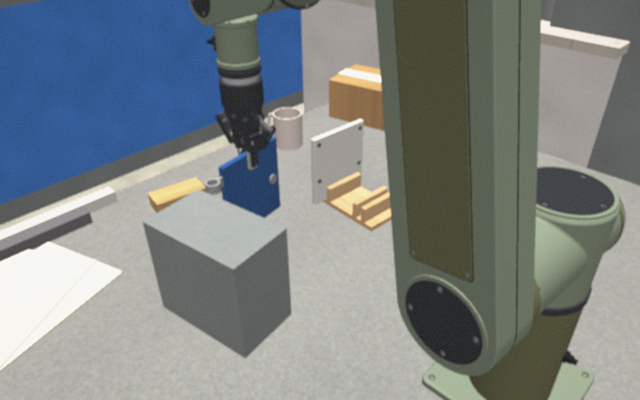

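Run:
```python
from geo import *
d=load('wrist','g');pos=d['pos'].copy()
d2=dict(d);d2['pos']=np.zeros(3);d2['rot']=np.array([0,0,0,1.])
print(wray(d2,240+397/5-.4,338/5-.4,pos[2]-.168)*1000)
P=cloud(d);Q=cloud(d2)*1000;z=P[...,2]
m=(z>.155)&(z<.172);m[:50]=0;m[100:]=0;m[:,:300]=0;m[:,340:]=0
hsv=cv2.cvtColor(d['frame'],cv2.COLOR_RGB2HSV)
b=cv2.inRange(hsv,(8,90,30),(30,255,255))>0
for lo in (.155,.158,.161,.164,.167):
    k=m&b&(z>=lo)&(z<lo+.003);q=Q[k];print(lo,k.sum(),q.min(0).round(1),q.mean(0).round(1),q.max(0).round(1))
```

```text
[96.39250658 -0.44453293 15.45750483]
0.155 91 [90.3 -7.  25.4] [95.1 -0.3 26.8] [102.8   6.   28.3]
0.158 101 [90.7 -5.8 22.4] [95.4 -0.3 24. ] [101.8   4.9  25.4]
0.161 79 [91.9 -4.6 19.5] [95.3 -0.7 20.9] [100.2   3.7  22.4]
0.164 75 [92.3 -4.  16.4] [95.5 -0.4 18. ] [99.7  3.1 19.4]
0.167 24 [93.9 -3.  14.3] [95.9 -0.5 15.5] [98.2  2.1 16.4]
```

The pin tip sits within ~0.5 mm of the bore axis: pin (96.2, −0.4), knuckle (95.75, −0.15). I descend in stages and watch the force.

Request:
step_arm --pt "0.4 -0.2 4 0 0 0 0" --pt "0.4 -0.2 9 0 0 0 0" --pt "0.4 -0.2 14 0 0 0 0" --pt "0.4 -0.2 19 0 0 0 0" --pt "0.4 -0.2 22 0 0 0 0"

```text
t: 6.55
position: [0.5461, 0.0439, 0.16]
tcp_rot: [0.652, 0.758, -0.001, -0.001]
ft_force: [-0.0, -0.2, -3.3]
opening: 0.132
```

```bash
python3 look.py h wrist >/dev/null; python3 plan.py .5473 .0433 .145 98.6; python3 knuck.py h
python3 - <<'E'
import cv2
a=cv2.imread('pics/wrist_h.png')[0:120,240:400];cv2.imwrite('pics/wrist_h2.png',cv2.resize(a,None,fx=5,fy=5,interpolation=cv2.INTER_CUBIC))
E
```

```text
t 6.6 pos [0.5458 0.044  0.1595] yaw 98.58 open 0.132 F [-0.   0.2 -4.6] M [-0.04  0.04  0.02]
shift mm [-0.9  1.4 14.5] turn [-0.0028 -0.0006 -0.0003]
3889 [-0.0136 -0.0126 -0.0066  0.0072]
top ring z -0.012831689459526275 circle ((102.10372161865234, 0.33991044759750366), 19.420883178710938) x 0.11926220106984253 y -0.013766880907335584 0.01374192633128744
```

View pics/wrist_h2.png

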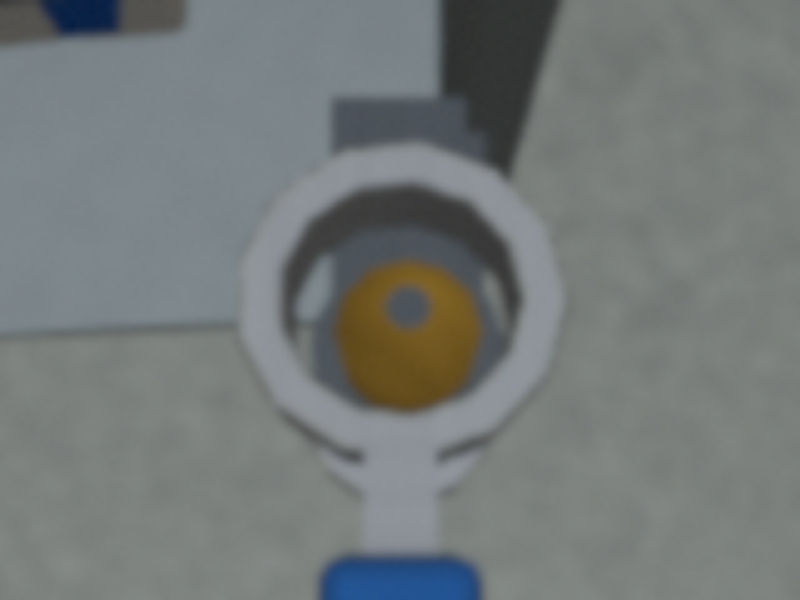

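The pin stands inside the bore with no side force, so I continue down.

Request:
step_arm --pt "0 0 4 0 0 0 0" --pt "0 0 7 0 0 0 0" --pt "0 0 10 0 0 0 0" --pt "0 0 12 0 0 0 0" --pt "0 0 13 0 0 0 0"

```text
t: 7.02
position: [0.5467, 0.044, 0.1479]
tcp_rot: [0.652, 0.758, -0.0, -0.0]
ft_force: [-0.8, -0.1, -3.1]
opening: 0.132
```

Request:
step_arm --pt "0 0 0.5 0 0 0 0" --pt "0 0 1 0 0 0 0" --pt "0 0 1.5 0 0 0 0" --pt "0 0 1.5 0 0 0 0"

```text
t: 7.35
position: [0.5469, 0.044, 0.1469]
tcp_rot: [0.652, 0.758, 0.0, 0.0]
ft_force: [-0.2, -0.1, -3.0]
opening: 0.129
```

```bash
python3 look.py i wrist side >/dev/null; python3 plan.py .5473 .0433 .145 98.6
python3 - <<'E'
import cv2,numpy as np
a=cv2.imread('pics/wrist_i.png')[0:120,240:400];a=cv2.resize(a,None,fx=4,fy=4,interpolation=cv2.INTER_CUBIC)
cv2.imwrite('pics/wrist_i2.png',a)
E
```

```text
t 7.45 pos [0.547  0.044  0.1469] yaw 98.59 open 0.134 F [ 0.8  0.2 -2.2] M [-0.07 -0.   -0.04]
shift mm [-0.8  0.2  1.9] turn [ 0.0003  0.0001 -0.0001]
```

View pics/wrist_i2.png

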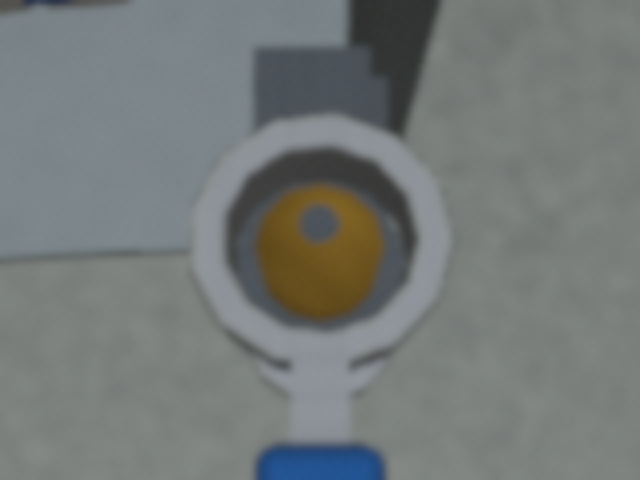

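Still carrying the full weight (−2 to −3 N), about 2 mm above home. I lower slowly to contact.

Request:
step_arm --pt "0 0 0.7 0 0 0 0" --pt "0 0 1.4 0 0 0 0" --pt "0 0 2 0 0 0 0" --pt "0 0 2 0 0 0 0"

```text
t: 7.78
position: [0.5471, 0.044, 0.1452]
tcp_rot: [0.652, 0.758, 0.0, 0.0]
ft_force: [-0.2, -0.1, -0.9]
opening: 0.131
```

Request:
step_arm --pt "0 0 0.5 0 0 0 0" --pt "0 0 1 0 0 0 0" --pt "0 0 1 0 0 0 0"

```text
t: 8.03
position: [0.5474, 0.0439, 0.1448]
tcp_rot: [0.652, 0.758, 0.0, 0.001]
ft_force: [-0.5, -1.3, 4.1]
opening: 0.13
```

Request:
step_arm --pt "0 0 0.5 0 0 0 0" --pt "0 0 1 0 0 0 0" --pt "0 0 1 0 0 0 0" --pt "0 0 1 0 0 0 0"

```text
t: 8.37
position: [0.5478, 0.0437, 0.1443]
tcp_rot: [0.652, 0.758, 0.0, 0.001]
ft_force: [-2.0, -1.4, 6.0]
opening: 0.134
```

```bash
python3 look.py j wrist side >/dev/null; python3 plan.py .5473 .0433 .145 98.6
python3 - <<'E'
from geo import *
d=load('side','j');P=cloud(d)
hsv=cv2.cvtColor(d['frame'],cv2.COLOR_RGB2HSV)
b=cv2.inRange(hsv,(100,120,40),(130,255,255))>0
b&=(P[...,0]>.4)&(P[...,0]<.62)&(P[...,1]<.15)&(P[...,1]>-.1)&(P[...,2]<.25)
p=P[b];print('door z',np.percentile(p[:,2],[1,99]))
a=d['frame'][110:260,130:330,::-1];cv2.imwrite('pics/side_j2.png',cv2.resize(a,None,fx=4,fy=4,interpolation=cv2.INTER_CUBIC))
E
```

```text
t 8.47 pos [0.5478 0.0436 0.1443] yaw 98.6 open 0.127 F [-0.7 -1.5  6. ] M [0.27 0.49 0.19]
shift mm [-0.3 -0.6 -0.7] turn [0.0022 0.0009 0.    ]
door z [0.02966032 0.17708659]
```

View pics/side_j2.png

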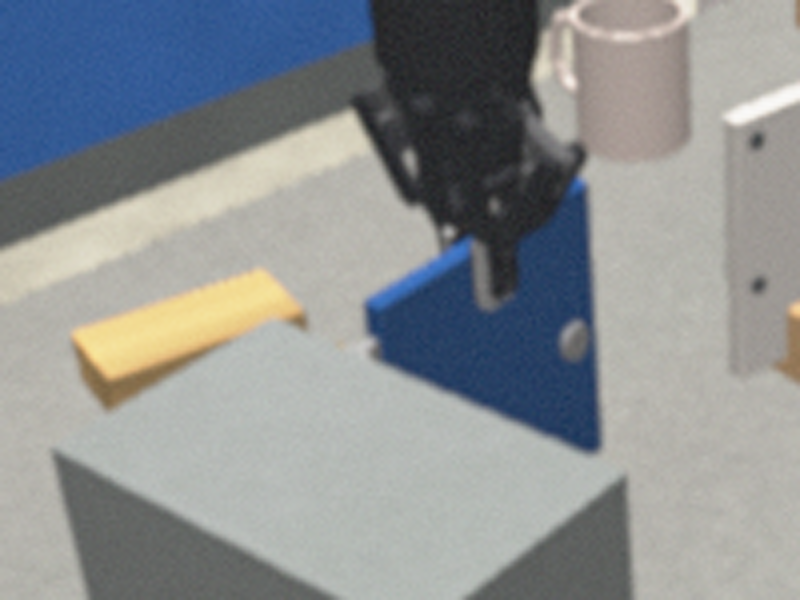

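Run:
```python
from geo import *
d=load('wrist','j');P=cloud(d)
q=P[10:115,270:370].reshape(-1,3);r=q[(q[:,2]>.145)&(q[:,2]<.175)]
hsv=cv2.cvtColor(d['frame'],cv2.COLOR_RGB2HSV)
b=cv2.inRange(hsv,(100,120,40),(130,255,255))>0;b[:105]=0;b[240:]=0;b[:,:300]=0;b[:,340:]=0
print('door top z',np.median(P[b][:,2]))
h,e=np.histogram(r[:,2],bins=15);print(list(zip(e.round(4),h)))
```

```text
door top z 0.17664291655755263
[(np.float64(0.145), np.int64(75)), (np.float64(0.147), np.int64(83)), (np.float64(0.149), np.int64(112)), (np.float64(0.151), np.int64(75)), (np.float64(0.153), np.int64(125)), (np.float64(0.155), np.int64(318)), (np.float64(0.157), np.int64(1718)), (np.float64(0.159), np.int64(307)), (np.float64(0.161), np.int64(91)), (np.float64(0.163), np.int64(85)), (np.float64(0.165), np.int64(78)), (np.float64(0.167), np.int64(47)), (np.float64(0.169), np.int64(1)), (np.float64(0.171), np.int64(0)), (np.float64(0.173), np.int64(7))]
```

It is seated: knuckle top at 0.158 m and door top at 0.1766 m (both as expected), with upward contact force. I ease off 1 mm and open.

Request:
step_arm --pt "0 0 -1 0 0 0 0" --pt "0 0 -1 0 0 0 0" --pt "0 0 -1 0 0 0 0.2" --pt "0 0 -1 0 0 0 0.4" --pt "0 0 -1 0 0 0 0.7"

```text
t: 8.88
position: [0.5466, 0.0441, 0.1432]
tcp_rot: [0.652, 0.758, -0.0, -0.0]
ft_force: [0.0, -0.6, -0.1]
opening: 0.476
```

Request:
step_arm --pt "0 0 0 0 0 0 0.8" --pt "0 0 0 0 0 0 0.8" --pt "0 0 0 0 0 0 0.8" --pt "0 0 0 0 0 0 0.8"

```text
t: 9.22
position: [0.5468, 0.044, 0.1437]
tcp_rot: [0.652, 0.758, -0.0, -0.0]
ft_force: [0.2, -0.6, 0.1]
opening: 0.799
```

```bash
python3 look.py k wrist >/dev/null; python3 plan.py .5473 .0433 .145 98.6
```

```text
t 9.27 pos [0.5468 0.044  0.1437] yaw 98.6 open 0.798 F [ 1.5 -0.3  0.1] M [-0.03 -0.06 -0.01]
shift mm [-0.8  0.4 -1.3] turn [-0.0001 -0.     -0.0001]
```

View pics/wrist_k.png

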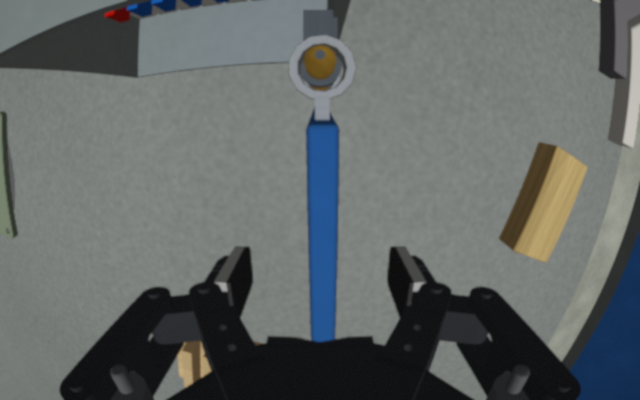

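The fingers are clear on both sides and the door hangs with the pin in the ring at (320,65), sagged slightly into its play. I retreat straight up.

Request:
step_arm --pt "0 0 -10 0 0 0 0.8" --pt "0 0 -30 0 0 0 0.8" --pt "0 0 -60 0 0 0 0.8" --pt "0 0 -90 0 0 0 0.8" --pt "0 0 -120 0 0 0 0.8"

```text
t: 9.68
position: [0.5466, 0.044, 0.2657]
tcp_rot: [0.652, 0.758, 0.0, 0.0]
ft_force: [0.1, -0.2, 0.1]
opening: 0.799
```

Request:
step_arm --pt "-20 0 0 0 0 0 0.8" --pt "-55 0 0 0 0 0 0.8" --pt "-80 0 0 0 0 0 0.8" --pt "-80 0 0 0 0 0 0.8" --pt "-80 0 0 0 0 0 0.8"

```text
t: 10.1
position: [0.559, -0.0361, 0.2645]
tcp_rot: [0.653, 0.757, 0.0, 0.0]
ft_force: [0.4, 0.2, -0.8]
opening: 0.803
```

```bash
python3 look.py l wrist side top >/dev/null; python3 plan.py .5473 .0433 .145 98.6;python3 - <<'E'
from geo import *
for n in('wrist','side'):
    d=load(n,'l');P=cloud(d)
    hsv=cv2.cvtColor(d['frame'],cv2.COLOR_RGB2HSV)
    b=cv2.inRange(hsv,(100,120,40),(130,255,255))>0
    b&=(P[...,0]>.4)&(P[...,0]<.62)&(P[...,1]<.15)&(P[...,1]>-.1)&(P[...,2]<.25)
    p=P[b];print(n,'door z',np.percentile(p[:,2],[1,50,99]).round(4),'y',np.percentile(p[:,1],[1,99]).round(4))
    t=p[p[:,2]>.165]
    if n=='wrist':
        print('top z vs y',np.polyfit(t[:,1],t[:,2],1).round(4))
        q=P.reshape(-1,3);k=q[(np.hypot(q[:,0]-.532,q[:,1]-.138)<.02)&(q[:,2]>.135)]
        h,e=np.histogram(k[:,2],bins=np.arange(.135,.175,.003));print(list(zip(e.round(3),h)))
E
python3 -c "
import cv2,numpy as np
a=cv2.resize(cv2.imread('pics/side_l.png')[80:270,130:400],(800,563));cv2.imwrite('pics/side_l2.png',a)"
```

```text
t 10.25 pos [ 0.5586 -0.0342  0.264 ] yaw 98.64 open 0.803 F [ 0.4  0.3 -0.2] M [ 0.02 -0.01  0.02]
shift mm [ 78.3   0.5 119. ] turn [ 0.     -0.0005  0.0007]
wrist door z [0.167  0.1722 0.1771] y [-0.032  0.11 ]
top z vs y [0.0612 0.1696]
[(np.float64(0.135), np.int64(0)), (np.float64(0.138), np.int64(22)), (np.float64(0.141), np.int64(29)), (np.float64(0.144), np.int64(39)), (np.float64(0.147), np.int64(34)), (np.float64(0.15), np.int64(28)), (np.float64(0.153), np.int64(24)), (np.float64(0.156), np.int64(153)), (np.float64(0.159), np.int64(25)), (np.float64(0.162), np.int64(0)), (np.float64(0.165), np.int64(0)), (np.float64(0.168), np.int64(0)), (np.float64(0.171), np.int64(0))]
side door z [0.0331 0.1351 0.1747] y [-0.0287  0.1105]
```

View pics/side_l2.png

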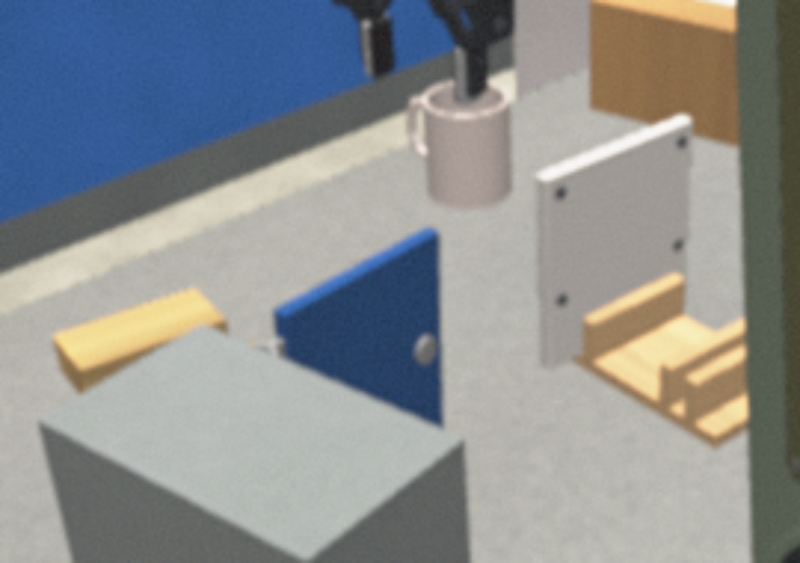

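View pics/wrist_l.png

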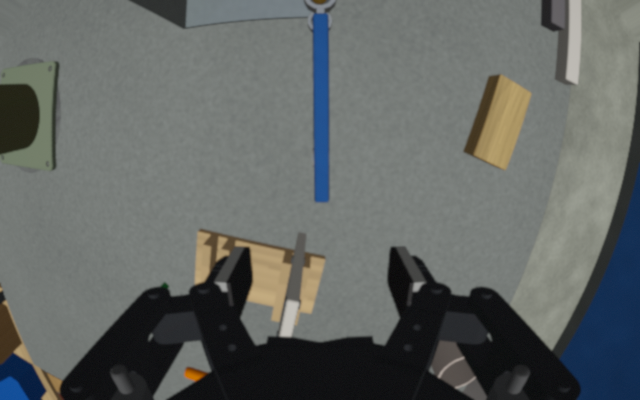

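The door hangs on both pins with the gripper clear, and the cover stands in the rack. The door droops ~3.5°, which matches the bore/pin play (6 mm over 100 mm). I check that it stays still.

Request:
step_arm --pt "0 0 -20 0 0 0 0.8" --pt "0 0 -20 0 0 0 0.8" --pt "0 0 -20 0 0 0 0.8" --pt "0 0 -20 0 0 0 0.8" --pt "0 0 -20 0 0 0 0.8"

```text
t: 10.67
position: [0.5583, -0.0345, 0.2829]
tcp_rot: [0.652, 0.758, -0.0, -0.001]
ft_force: [-0.0, 0.0, 0.4]
opening: 0.8
```

Request:
step_arm --pt "0 0 0 0 0 0 0.8" --pt "0 0 0 0 0 0 0.8" --pt "0 0 0 0 0 0 0.8" --pt "0 0 0 0 0 0 0.8" --pt "0 0 0 0 0 0 0.8"

```text
t: 11.08
position: [0.5588, -0.0351, 0.2836]
tcp_rot: [0.652, 0.758, -0.0, -0.0]
ft_force: [0.6, 0.4, 1.0]
opening: 0.801
```

```bash
python3 look.py m side >/dev/null;python3 - <<'E'
from geo import *
for t in 'lm':
    d=load('side',t);P=cloud(d)
    hsv=cv2.cvtColor(d['frame'],cv2.COLOR_RGB2HSV)
    b=cv2.inRange(hsv,(100,120,40),(130,255,255))>0
    b&=(P[...,0]>.4)&(P[...,0]<.62)&(P[...,1]<.15)&(P[...,1]>-.1)&(P[...,2]<.25)
    p=P[b];ys,xs=np.nonzero(b);print(t,b.sum(),xs.min(),xs.max(),ys.min(),ys.max(),xs.mean().round(2),ys.mean().round(2),p.mean(0).round(4))
from workcell import arm
print(arm.finish_job())
E
```

```text
l 2047 223 277 158 221 255.49 189.45 [0.5424 0.0335 0.1277]
m 2047 223 277 158 221 255.52 189.48 [0.5423 0.0334 0.1276]
the job is handed in; nothing more can be done
None
```

The blue door is hanging on the enclosure: I lifted it out of the rack, lowered both knuckles over the two pins onto the collars, let go and backed off. The job was handed in at about 11 s of the 38 s allowed.

**Seated before release:** the gripper took about 6 N of upward contact force. The top of the upper knuckle measured about 0.158 m and the door's top edge 0.1766 m, both matching the fully-down position.

**After release:** two side views about 0.8 s apart show the door standing still. The gripper is clear of it, and the white cover is still standing in its slot.

**Sag:** after release the door droops about 3.5°. That matches the 6 mm play between bore and pin over the 100 mm knuckle spacing; the upper knuckle top is still about 0.158 m.

**Not checked:** I did not measure the lower knuckle's seat directly. The lower pin was seen in line with the upper one and the bore before the descent.

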